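# Set the photo rail and hold the filter at its notch

### The job

I am photographing the saucepan for a listing before it gets packed: swing the photo rail's clamp lever open, slide the camera carriage until its pointer lines up with the steel mark on the rail, and swing the lever fully shut again. Then take the filter slide by its tab and slide it in front of the lens until you feel its ball click into the notch, and finish while still holding the tab there, with the filter in the notch and the carriage still locked at the mark. Leave the other things on the counter where they are.

Things in the scene. Friction and masses are not known exactly. Their poses are not given: they have to be found in the camera images.
- rail: photo rail fixed to the counter: a dark base plate 185 x 460 mm, 12 mm thick, with a 100 mm wide aluminium beam on it, top 34 mm above the counter. Origin at the middle of the beam on the counter; its y axis runs along the rail, its x axis points across it, away from the robot (yaw within 0.25 rad of the world's axes). The carriage rides on it, with a flat black compact camera standing on it
- mark_line (a point): top of the mark: a thin upright steel fin (4 mm along the rail, 16 mm across it, 20 mm high) on the base plate, on the robot's side of the beam. Its y axis runs along the rail as the rail's does
- pointer (a point): tip of the carriage's pointer, a 4 mm wide steel tooth that sticks out from the middle of the carriage plate's robot-side edge; it passes just above and beside the fin. It carries the carriage's axes, parallel to the rail's. The carriage plate is 137 mm across and 150 mm along the rail, top 48 mm above the counter, and slides along the rail's y by about 120 mm either way from the middle. Unlocked, it drags with about 8 N; locked, it holds against more than 25 N
- drag_grip (a point): point to grip on the carriage: the centre of the upper half of an upright black bar on the robot's side of the carriage, on its +y end; 16 mm along the rail, 28 mm across it, top 98 mm above the counter, this point 81 mm above the counter. The camera body behind it is 118 mm above the counter at its top and begins 32 mm farther from the robot
- lever_pivot (a point): point on the clamp lever's upright axis, at the height of lever_knob, on the carriage's robot side, 120 mm along -y from drag_grip
- lever_knob (a point): centre of the clamp lever's black upright end knob: 16 mm diameter, 42 mm high, top 100 mm above the counter, this point 82 mm above it, 65 mm from the lever's axis. The black lever bar below it is 12 mm wide with its top 60 mm above the counter
- lever (a joint): angle of the clamp lever, rad: 0 locked, lying along the rail and pointing to the rail's +y; 1.2 fully unlocked, turned anticlockwise (seen from above) to point towards the robot. It brakes the carriage below about 0.4 and stays where it is left; turning it takes about 2 to 4 N at the knob
- filter_tab (a point): point to grip on the filter slide: on the upright black tab on top of the framed glass filter that slides in front of the lens, on the side of the camera away from the robot. The tab is 16 mm along the rail, 18 mm across it, 32 mm high; its top is 174 mm above the counter, this point 160 mm. Frame top 142 mm above the counter
- filter (a joint): position of the filter slide on the carriage, m: 0 at its -y end, grows as it slides along the rail's +y, to 0.09 at the far end stop. The notch lies somewhere between 0.040 and 0.070, differently each time. It slides with about 1.5 N; over the 5 mm before the notch the ball drops into the notch it is drawn in, and it takes about 10 N more to push it out either way
- ball (a joint): drop of the sprung ball under the filter slide, m: about 0.0006 while it rides on the flat steel strip, about 0.004 when it sits in the middle of the strip's notch (an 11 mm gap), less when the slide is held a millimetre or two off the notch's middle
- pan: red enamel saucepan with its lid on, 170 mm wide, 115 mm high, long handle; a bystander, origin under its middle
- storage_box: clear plastic storage box with clip lid, 200 x 280 x 112 mm; a bystander, origin under its middle
- spoon: white ceramic soup spoon, 150 mm long; a bystander, origin under its bowl
- scoop: stainless steel ice cream scoop, 200 mm long; a bystander, origin under the neck
- jar: glass spice jar, 48 mm wide, 95 mm high; a bystander, origin under its middle
- mug: white mug, 82 mm wide, 92 mm high; a bystander, origin under its middle

How it is judged:
By the outcome, as a careful person would: the job done as asked, in the order asked, and still so for the second after the job is handed in, while the arm keeps its last pose, push and grip.
It also fails if it takes over 72 s, if anything falls off the work surface, if the arm or the gripper's body presses on something with over 40 N, if the wrist force passes 120 N, or if a joint passes its speed limit or range.

### The arm

A 6-joint arm with a two-finger parallel gripper is mounted at the origin on the work surface. World frame = base frame: x ahead of the robot, y to its left, z up, the work surface at z = 0. Lengths are in m, angles in rad, forces in N, time in s.
With the tool pointing down it reaches from about 0.325 to 1 m from the base axis. Payload 5.1 kg.
Tool frame: the origin (TCP) lies between the finger pads; the fingertips stand 14 mm ahead of it and the grasp point (between the pads) lies 5 mm behind it; x points along the fingers, y is the direction in which the jaws open and shut, and the axes are right-handed (so a half turn about x gives the same grasp; the last joint's range is limited). The gripper opens to 85 mm and grips with 20 to 120 N. Pads are 22 mm wide; open, the fingers measure 114 mm over their backs; the gripper's body (76 mm by 85 mm) begins 54 mm behind the grasp point. The pads swing forward as they close: fully open they stand 13 mm farther back than shut.
Start: joints at [1.113, 0.124, 1.65, -0, 1.367, -0.083], TCP at [0.238, 0.605, 0.245] pointing down, gripper open.
Joint ranges: [-2.61, 2.61], [-1.02, 2.33], [0.03, 2.71], [-1.35, 4.49], [0.32, 2.68], [-2.91, 2.91]. Speed limits (rad/s): [2.57, 2.57, 3.14, 3.14, 3.14, 3.14].

### API

Orientations are given as a unit quaternion [w, x, y, z].
In Python, from workcell import monitor, eyes, ticket gives the robot as it stands. The module is installed in compiled form; this text tells all that it offers.
- The arm moves only by the tool arm_command, never from a script. Its argument "series" is a list of rows, each a list of 3 entries, a list of its own where there are three numbers: the turn, a rotation vector about the tool's x, y, z in degrees, then the shift along the tool's x, y, z in cm, then the opening, from 0 (shut) to 1 (fully open). A call has 1 to 8 rows; each row is the pose to reach, as a shift and turn from the pose commanded when the call began, along the tool's axes at that moment; what a row does not reach only later rows make up. A row lasts 1/12 s, in which the tool goes at most 41.7 mm and 7.16 degrees, less where a joint would pass 70% of its speed; a pose out of reach is approached as far as the arm can. A call with a gripper value outside its range is refused whole. The fingers move at their own pace and stop on an object; "squeeze" is the grip in N (left out, the last holds). Time passes only in rows, so rows that repeat a pose let the fingers close. It gives the time, the measured TCP pose, the force and the opening at its end, in the units of the state.
- monitor.get_state(): the state, without advancing time (a new reading comes with each control period).
- eyes.grab_frame(name): name is "scene" or "top" or "wrist"; returns the picture (400x640x3 uint8, blue, green, red); there is no depth.
- eyes.get_calibration(name): a dict with "fx", "fy", "cx", "cy" (pixels), "R" (3x3) and "t" (3): a world point X has camera coordinates R X + t; the wrist camera has in their place "tool_from_camera" (4x4, takes a point from camera to tool coordinates, whose origin is the TCP and whose axes are the tool frame's). Camera axes: x right, y down, z forward; pixel columns grow to the right and rows downward; lengths in m; the calibration is good to about 2 mm. A picture is of the moment at which its call begins: read the wrist's pose just before it. get_calibration takes no time and is no camera call.
- ticket.close_job(): hands the job in, once; it reports no verdict.
The state is a dict: "t": time; "joint_pos": joint angles; "joint_velocities": joint speeds; "joint_efforts": joint torques, N m; "ee_pos": TCP position; "eef_rot": TCP orientation; "ft_force": force on the tool from outside, world axes, zero at the start; "torque": the same for the moment, N m; "finger_gap": opening from 0.0 (shut) to 1.0 (fully open).
Only numpy, scipy, OpenCV 4.12 (cv2) and the standard library are available. Lean on these libraries where they do the work, as an engineer would, in place of code of your own. Each camera call takes 0.05 s, during which the arm holds its last target. There are 200 camera calls.

## Working session

There is one attempt and no reset: what is moved stays moved. The work goes in short steps, Python scripts to look and compute and a tool call to move; the robot and the scene stay as the last step left them, time stands still between calls to the robot, and variables do not carry over. Pictures are saved under pics/ and viewed, about 8 in all and at most 12, crops included, and the job is handed in when it is done.

Besides the shell and the picture viewer there is one more tool, called after "Request:" by a JSON object that holds its "fn" and its "kwargs", one argument or row to a line. arm_command: Moves the arm, as the interface text tells. Its arguments: {"type":"object","properties":{"series":{"type":"array","items":{"type":"array"}},"squeeze":{"type":"number"}},"required":["series"]}

```bash
mkdir -p pics; python3 - <<'E'
from workcell import monitor, eyes
import cv2,json
s=monitor.get_state();print(s)
for n in("scene","top","wrist"):
    cv2.imwrite(f"pics/{n}0.png",eyes.grab_frame(n));print(n,eyes.get_calibration(n))
E
```

```text
{'t': 0.0, 'joint_pos': array([ 1.11340505e+00,  1.24509188e-01,  1.65167895e+00, -1.03057901e-05,
        1.36748366e+00, -8.25991246e-02]), 'joint_velocities': array([-2.93873439e-04,  3.94222003e-04, -1.62077292e-03,  8.49617085e-04,
        6.84830236e-05,  6.54937987e-04]), 'joint_efforts': array([ 1.58604260e-03, -4.23590434e+01, -3.65470076e+01,  8.28832640e-05,
        6.56995355e-03, -2.77908384e-05]), 'ee_pos': array([0.23772348, 0.60434602, 0.24404741]), 'eef_rot': array([ 0.69453437,  0.13102463,  0.69491963, -0.13244345]), 'ft_force': array([ 0.26878268, -0.6887646 ,  0.2044811 ]), 'torque': array([-0.00460219, -0.02455097, -0.00835422]), 'finger_gap': 1.0009462150190829}
scene {'fx': 399.7502419895031, 'fy': 399.7502419895031, 'cx': 321.88096429736277, 'cy': 204.62681429976627, 'R': array([[-0.67255674,  0.73986595,  0.01630365],
       [ 0.58709311,  0.54683571, -0.59690233],
       [-0.45054312, -0.39187892, -0.80214824]]), 't': array([ 0.3914519 , -0.30029865,  1.70658787])}
top {'fx': 427.37867508201134, 'fy': 427.37867508201134, 'cx': 332.7665399439604, 'cy': 195.63117841216086, 'R': array([[-0.00657   , -0.99996943, -0.00424025],
       [-0.99730373,  0.0068623 , -0.07306279],
       [ 0.07308965,  0.00374879, -0.99731833]]), 't': array([0.00466081, 0.59436284, 1.37309452])}
wrist {'fx': 307.47620529006736, 'fy': 307.47620529006736, 'cx': 318.399915310611, 'cy': 195.56913514880188, 'tool_from_camera': array([[ 1.26752241e-03, -3.09257473e-01,  9.50977502e-01,
        -1.28786649e-01],
       [ 9.99998926e-01, -3.07717618e-04, -1.43293087e-03,
        -7.31965051e-04],
       [ 7.35777112e-04,  9.50978297e-01,  3.09256751e-01,
        -7.97801378e-02],
       [ 0.00000000e+00,  0.00000000e+00,  0.00000000e+00,
         1.00000000e+00]])}
```

View pics/top0.png

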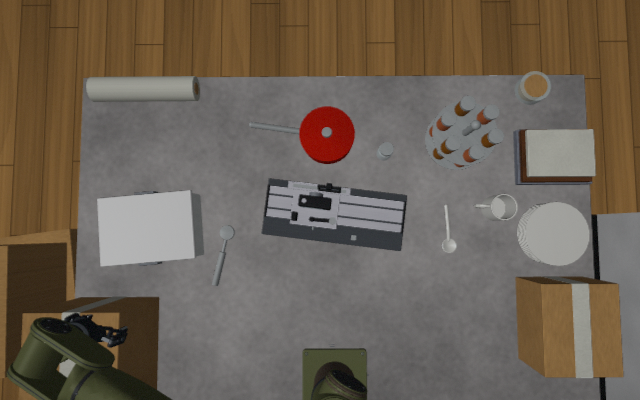

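View pics/scene0.png

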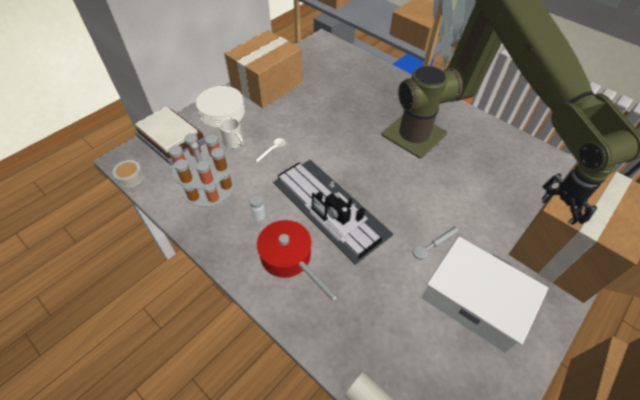

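```bash
cat > h.py <<'E'
import numpy as np,cv2
from workcell import monitor,eyes
from scipy.spatial.transform import Rotation as Ro
def Rq(q): return Ro.from_quat([q[1],q[2],q[3],q[0]])
def cam(n,s=None):
    c=eyes.get_calibration(n)
    K=np.array([[c['fx'],0,c['cx']],[0,c['fy'],c['cy']],[0,0,1]])
    if n=='wrist':
        s=s or monitor.get_state(); T=np.eye(4);T[:3,:3]=Rq(s['eef_rot']).as_matrix();T[:3,3]=s['ee_pos']
        M=T@c['tool_from_camera']; R=M[:3,:3].T;t=-R@M[:3,3]
    else: R,t=np.array(c['R']),np.array(c['t'])
    return K,R,t
def ray(C,uv,z):
    K,R,t=C;o=-R.T@t;d=R.T@np.linalg.inv(K)@[uv[0],uv[1],1]
    return o+d*(z-o[2])/d[2]
def proj(C,X):
    K,R,t=C;p=K@(R@np.array(X)+t);return p[:2]/p[2]
def move(s,pos,ydir=None):
    """shift (cm) & turn (deg) in the tool axes to reach pos pointing down with jaw axis along ydir"""
    R=Rq(s['eef_rot']);sh=R.inv().apply(np.array(pos)-s['ee_pos'])*100
    y=R.apply([0,1,0]) if ydir is None else np.array([*ydir,0.])
    y[2]=0;y/=np.linalg.norm(y)
    out=[]
    for yy in(y,-y):
        x=np.array([0,0,-1.]);z=np.cross(x,yy)
        out.append(np.round((R.inv()*Ro.from_matrix(np.c_[x,yy,z])).as_rotvec(degrees=True),1))
    return np.round(sh,2),out
E
python3 - <<'E'
from h import *
C=cam('top');im=cv2.imread('pics/top0.png')
for n,uv,z in [('c1',(270,179),.012),('c2',(407,194),.012),('c3',(401,250),.012),('c4',(262,235),.012),('fin',(353,238),.03),('ptr',(313,228),.045),('grip',(294,216),.098),('knob',(332,220),.1),('piv',(314,220),.06)]:
    print(n,ray(C,uv,z).round(3))
cv2.imwrite('pics/topc.png',cv2.resize(im[170:260,255:415],None,fx=5,fy=5,interpolation=2))
E
```

```text
c1 [0.652 0.207 0.012]
c2 [ 0.599 -0.243  0.012]
c3 [ 0.416 -0.22   0.012]
c4 [0.468 0.233 0.012]
fin [ 0.457 -0.064  0.03 ]
ptr [0.49  0.064 0.045]
grip [0.527 0.12  0.098]
knob [0.514 0.003 0.1  ]
piv [0.515 0.06  0.06 ]
```

View pics/topc.png

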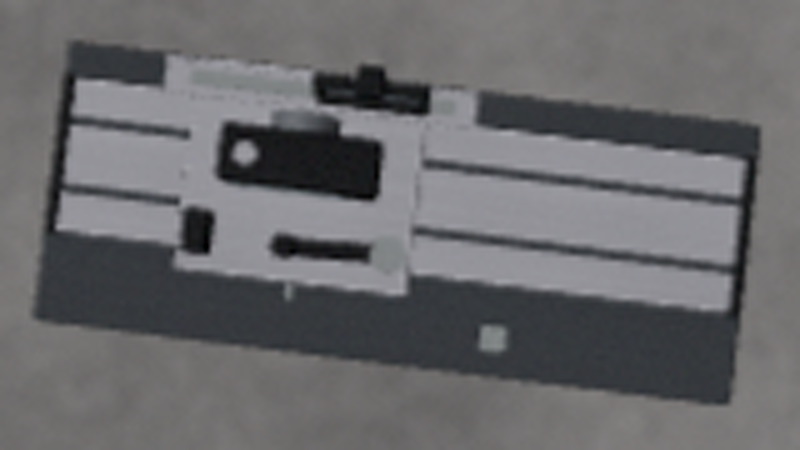

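```bash
python3 - <<'E'
from h import *
s=monitor.get_state();print(Rq(s['eef_rot']).as_matrix().round(3))
print(move(s,[.47,.03,.25],[.114,.9935]))
E
```

```text
[[-0.001  0.366  0.931]
 [-0.001  0.931 -0.366]
 [-1.    -0.002 -0.   ]]
(array([ -0.5 , -44.96,  42.64]), [array([-14.9,  -0. ,   0.1]), array([1.651e+02, 1.000e-01, 0.000e+00])])
```

Request:
{"fn": "arm_command", "kwargs": {
  "series": [
    [[0, 0, 0], [0, -2.4, 2.3], 0.6],
    [[-3, 0, 0], [0, -4.8, 4.6], 0.6],
    [[-5, 0, 0], [0, -7.6, 7.2], 0.6],
    [[-8, 0, 0], [0, -10.4, 9.9], 0.6],
    [[-10, 0, 0], [0, -13.2, 12.5], 0.6],
    [[-12, 0, 0], [0, -16, 15.2], 0.6],
    [[-14, 0, 0], [0, -18.8, 17.8], 0.6],
    [[-14.9, 0, 0], [0, -21.6, 20.5], 0.6]
  ]
}}

```text
t: 0.82
ee_pos: [0.3497, 0.327, 0.245]
eef_rot: [0.706, 0.04, 0.706, -0.04]
ft_force: [0.9, -0.3, 0.5]
finger_gap: 0.601
```

```bash
python3 - <<'E'
from h import *
s=monitor.get_state();print(s['t'],s['ee_pos'])
print(move(s,[.47,.03,.25],[.114,.9935]))
E
```

```text
0.8167 [0.34965922 0.32702336 0.24501645]
(array([ -0.5 , -28.16,  15.3 ]), [array([ 0.1, -0. ,  0. ]), array([-179.9,   -0. ,   -0. ])])
```

Request:
{"fn": "arm_command", "kwargs": {
  "series": [
    [[0, 0, 0], [0, -3.5, 1.9], 0.6],
    [[0, 0, 0], [0, -7, 3.8], 0.6],
    [[0, 0, 0], [0, -10.5, 5.7], 0.6],
    [[0, 0, 0], [0, -14, 7.6], 0.6],
    [[0, 0, 0], [-0.5, -17.5, 9.5], 0.6],
    [[0, 0, 0], [-0.5, -21, 11.4], 0.6],
    [[0, 0, 0], [-0.5, -24.5, 13.3], 0.6],
    [[0, 0, 0], [-0.5, -28, 15.3], 0.6]
  ]
}}

```text
t: 1.48
ee_pos: [0.4697, 0.0311, 0.2504]
eef_rot: [0.706, 0.041, 0.706, -0.041]
ft_force: [0.4, 0.3, 0.7]
finger_gap: 0.6
```

```bash
python3 - <<'E'
from h import *
s=monitor.get_state();print(s['t'],s['ee_pos'],s['eef_rot'])
import pickle
im=eyes.grab_frame('wrist');cv2.imwrite('pics/w1.png',im);pickle.dump(s,open('w1.pkl','wb'))
E
```

```text
1.4833 [0.46971483 0.03113825 0.25042703] [ 0.7061645   0.04064942  0.70571415 -0.04058157]
```

View pics/w1.png

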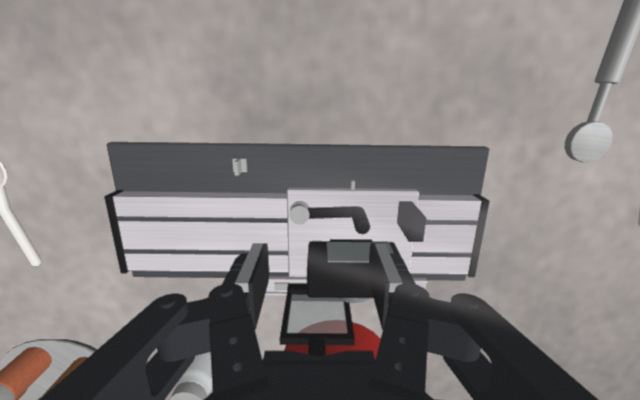

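```bash
python3 - <<'E'
from h import *
import pickle
im=cv2.imread('pics/w1.png');s=pickle.load(open('w1.pkl','rb'));C=cam('wrist',s)
cv2.imwrite('pics/w1c.png',cv2.resize(im[145:245,220:440],None,fx=3.6,fy=3.6,interpolation=2))
P={}
for n,uv,z in [('c1',(108,143),.012),('c2',(488,148),.012),('fin',(239,166),.032),('ptr',(352,182),.045),('piv',(299,212),.06),('knobtop',(361,226),.1)]:
    P[n]=ray(C,uv,z);print(n,P[n].round(4))
d=P['c2']-P['c1'];print(np.arctan2(-d[0],d[1]),np.linalg.norm(d))
E
```

```text
c1 [ 0.4146 -0.2157  0.012 ]
c2 [0.4728 0.2337 0.012 ]
fin [ 0.4563 -0.0604  0.032 ]
ptr [0.4865 0.0662 0.045 ]
piv [0.5099 0.0037 0.06  ]
knobtop [0.5166 0.067  0.1   ]
-0.12863991727556587 0.4531668962034833
```

View pics/w1c.png

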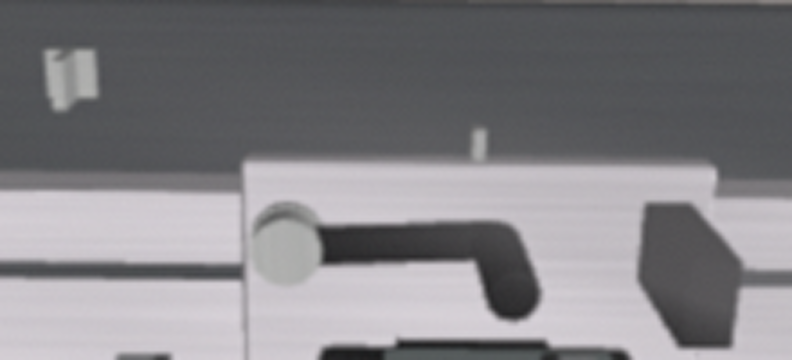

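```bash
python3 - <<'E'
from h import *
import pickle
im=cv2.imread('pics/w1.png');s=pickle.load(open('w1.pkl','rb'));C=cam('wrist',s);g=cv2.cvtColor(im,6).astype(int)
# near edge of base plate: strongest dark step per column
def edge(cols,r0,r1,sign):
    return [(c,r0+np.argmax(sign*np.diff(cv2.GaussianBlur(g[r0:r1,c].astype(np.float32),(1,3),0)[:,0]))+.5) for c in cols]
for cols,r0,r1,sg,z in[(range(120,480,8),135,160,-1,.012)]:
    P=np.array([ray(C,p,z)[:2] for p in edge(cols,r0,r1,sg)],np.float32)
    f=cv2.fitLine(P,cv2.DIST_HUBER,0,.01,.01).ravel();print('wrist edge',f,np.arctan(f[0]/f[1]))
T=cam('top')
print('top piv',ray(T,(332.4,221),.06),'knob',ray(T,(312,219),.1),'grip',ray(T,(294.6,216),.098),'ptr',ray(T,(313,229),.045))
print('wrist grip bar top',[ray(C,(220+a/3.6,145+b/3.6),.098).round(4) for a,b in[(680,345),(732,345),(740,265),(645,205)]])
E
```

```text
wrist edge [0.12743661 0.99184674 0.44092292 0.0066746 ] 0.12778409
top piv [0.51120051 0.00220624 0.06      ] knob [0.51718717 0.06456269 0.1       ] grip [0.52679435 0.11816014 0.098     ] ptr [0.48632957 0.06436276 0.045     ]
wrist grip bar top [array([0.5393, 0.1141, 0.098 ]), array([0.541 , 0.1285, 0.098 ]), array([0.5169, 0.131 , 0.098 ]), array([0.4965, 0.1057, 0.098 ])]
```

```bash
python3 - <<'E'
from h import *
s=monitor.get_state()
print(move(s,[.517,.0665,.08],[.122,.9925]))
E
```

```text
(array([17.02,  4.69,  3.95]), [array([0.1, 0.1, 0.3]), array([-179.9,   -0.4,    0.2])])
```

Request:
{"fn": "arm_command", "kwargs": {
  "series": [
    [[0, 0, 0], [0, 2.4, 2], 0.4],
    [[0, 0, 0], [2, 4.7, 4], 0.4],
    [[0, 0, 0], [5, 4.7, 4], 0.4],
    [[0, 0, 0], [8, 4.7, 4], 0.4],
    [[0, 0, 0], [11, 4.7, 4], 0.4],
    [[0, 0, 0], [14, 4.7, 4], 0.4],
    [[0, 0, 0], [16, 4.7, 4], 0.4],
    [[0, 0, 0], [17, 4.7, 4], 0.4]
  ]
}}

```text
t: 2.2
ee_pos: [0.5121, 0.0752, 0.0764]
eef_rot: [0.704, 0.04, 0.708, -0.041]
ft_force: [-0.5, -0.5, 0.4]
finger_gap: 0.403
```

Request:
{"fn": "arm_command", "kwargs": {
  "series": [
    [[0, 0, 0], [0, 0, 0], 0.15],
    [[0, 0, 0], [0, 0, 0], 0.0],
    [[0, 0, 0], [0, 0, 0], 0.0],
    [[0, 0, 0], [0, 0, 0], 0.0],
    [[0, 0, 0], [0, 0, 0], 0.0],
    [[0, 0, 0], [0, 0, 0], 0.0]
  ],
  "squeeze": 25
}}

```text
t: 2.7
ee_pos: [0.5114, 0.0705, 0.0771]
eef_rot: [0.703, 0.037, 0.709, -0.044]
ft_force: [-1.1, -20.1, -15.9]
finger_gap: 0.176
```

```bash
python3 - <<'E'
from h import *
s=monitor.get_state();print(s['t'],s['ee_pos'],s['ft_force'],s['finger_gap'])
cv2.imwrite('pics/w2.png',eyes.grab_frame('wrist'))
p0=s['ee_pos'][:2];piv=np.array([.5105,.003])
R=Rq(s['eef_rot'])
for k in range(1,13):
    a=np.deg2rad(70*k/12);M=np.array([[np.cos(a),-np.sin(a)],[np.sin(a),np.cos(a)]])
    d=M@(p0-piv)+piv-p0; print(k,R.inv().apply([*d,0]).round(4)*100, R.inv().apply([0,0,np.rad2deg(a)]).round(1))
E
```

```text
2.7 [0.51139312 0.07054798 0.07711196] [ -1.05637443 -20.07978987 -15.87505269] 0.17644653097677995
1 [ 0.01 -0.1  -0.68] [-5.8 -0.1 -0. ]
2 [ 0.01 -0.28 -1.35] [-11.7  -0.1  -0.1]
3 [ 0.02 -0.52 -1.99] [-17.5  -0.2  -0.1]
4 [ 0.03 -0.82 -2.61] [-23.3  -0.2  -0.2]
5 [ 0.03 -1.18 -3.19] [-29.2  -0.3  -0.2]
6 [ 0.04 -1.6  -3.73] [-35.   -0.4  -0.2]
7 [ 0.05 -2.08 -4.23] [-40.8  -0.4  -0.3]
8 [ 0.06 -2.6  -4.68] [-46.7  -0.5  -0.3]
9 [ 0.07 -3.17 -5.07] [-52.5  -0.6  -0.4]
10 [ 0.08 -3.77 -5.4 ] [-58.3  -0.6  -0.4]
11 [ 0.09 -4.4  -5.67] [-64.2  -0.7  -0.4]
12 [ 0.09 -5.06 -5.87] [-70.   -0.7  -0.5]
```

View pics/w2.png

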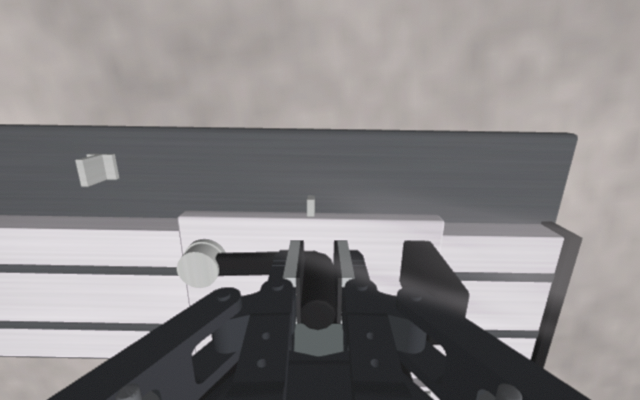

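Request:
{"fn": "arm_command", "kwargs": {
  "series": [
    [[0, 0, 0], [0, -0.25, 0], 0.0],
    [[0, 0, 0], [0, -0.5, 0], 0.0],
    [[0, 0, 0], [0, -0.5, 0], 0.0],
    [[0, 0, 0], [0, -0.5, 0], 0.0]
  ]
}}

```text
t: 3.08
ee_pos: [0.5114, 0.07, 0.0774]
eef_rot: [0.704, 0.04, 0.708, -0.041]
ft_force: [-0.5, -2.1, -24.5]
finger_gap: 0.181
```

```bash
python3 - <<'E'
from h import *
s=monitor.get_state();print(s['t'],s['ee_pos'],s['eef_rot'],s['ft_force'],s['torque'],s['finger_gap'])
E
```

```text
3.0833 [0.51137216 0.06998429 0.07743973] [ 0.70379391  0.04007915  0.70809275 -0.0408956 ] [ -0.45183344  -2.09542383 -24.54462751] [-0.10376869  0.14695944  0.01842629] 0.1810892553025648
```

Request:
{"fn": "arm_command", "kwargs": {
  "series": [
    [[0, 0, 0], [0.1, 0, 0], 0.0],
    [[0, 0, 0], [0.2, 0, 0], 0.0],
    [[0, 0, 0], [0.2, 0, 0], 0.0],
    [[0, 0, 0], [0.2, 0, 0], 0.0]
  ]
}}

```text
t: 3.42
ee_pos: [0.5122, 0.07, 0.0773]
eef_rot: [0.704, 0.04, 0.708, -0.041]
ft_force: [-4.8, -3.5, -18.3]
finger_gap: 0.18
```

Request:
{"fn": "arm_command", "kwargs": {
  "series": [
    [[0, 0, 0], [0.5, -0.1, 0], 0.0],
    [[-5.8, 0, 0], [0.5, -0.2, -0.68], 0.0],
    [[-11.7, 0, 0], [0.5, -0.38, -1.35], 0.0],
    [[-17.5, 0, 0], [0.5, -0.62, -1.99], 0.0],
    [[-23.3, 0, 0], [0.5, -0.92, -2.61], 0.0],
    [[-29.2, 0, 0], [0.5, -1.28, -3.19], 0.0],
    [[-35, 0, 0], [0.5, -1.7, -3.73], 0.0],
    [[-35, 0, 0], [0.5, -1.7, -3.73], 0.0]
  ]
}}

```text
t: 4.08
ee_pos: [0.4772, 0.0586, 0.0768]
eef_rot: [0.687, -0.174, 0.683, 0.174]
ft_force: [-2.5, 4.7, -2.9]
finger_gap: 0.174
```

```bash
python3 - <<'E'
from h import *
s=monitor.get_state();print(s['t'],s['ee_pos'],s['ft_force'],s['torque'],s['finger_gap'])
R=Rq(s['eef_rot']);p0=s['ee_pos'][:2];piv=np.array([.5105,.0045]);print(np.linalg.norm(p0-piv))
for k in range(1,8):
    a=np.deg2rad(5.5*k);M=np.array([[np.cos(a),-np.sin(a)],[np.sin(a),np.cos(a)]])
    d=M@(p0-piv)+piv-p0; print(k,5.5*k,R.inv().apply([*d,0]).round(4)*100)
E
```

```text
4.0833 [0.47715808 0.05857336 0.07681087] [-2.54761943  4.67090351 -2.93073743] [0.77314448 0.78110657 0.15066778] 0.17398481366537066
0.06352646307263285
1 5.5 [-0.   -0.06 -0.61]
2 11.0 [-0.01 -0.18 -1.2 ]
3 16.5 [-0.01 -0.36 -1.79]
4 22.0 [-0.01 -0.59 -2.35]
5 27.5 [-0.02 -0.88 -2.89]
6 33.0 [-0.02 -1.21 -3.4 ]
7 38.5 [-0.02 -1.6  -3.87]
```

Request:
{"fn": "arm_command", "kwargs": {
  "series": [
    [[-5.5, 0, 0], [0, -0.06, -0.61], 0.0],
    [[-11, 0, 0], [0, -0.18, -1.2], 0.0],
    [[-16.5, 0, 0], [0, -0.36, -1.79], 0.0],
    [[-22, 0, 0], [0, -0.59, -2.35], 0.0],
    [[-27.5, 0, 0], [0, -0.88, -2.89], 0.0],
    [[-33, 0, 0], [0, -1.21, -3.4], 0.0],
    [[-35, 0, 0], [0, -1.35, -3.57], 0.0],
    [[-35, 0, 0], [0, -1.35, -3.57], 0.0]
  ]
}}

```text
t: 4.75
ee_pos: [0.453, 0.029, 0.0767]
eef_rot: [0.604, -0.372, 0.6, 0.37]
ft_force: [-0.2, 2.5, -0.1]
finger_gap: 0.181
```

```bash
python3 - <<'E'
from h import *
s=monitor.get_state();print(s['t'],s['ee_pos'],s['ft_force'],s['torque'],s['finger_gap'])
d=s['ee_pos'][:2]-[.5105,.0045];print(np.rad2deg(np.arctan2(-d[0],d[1])))
E
```

```text
4.75 [0.45301386 0.02898126 0.07667146] [-0.2488001   2.49204772 -0.12420888] [ 0.41859843  0.66502538 -0.05555437] 0.18105342776906289
66.93260057653676
```

Request:
{"fn": "arm_command", "kwargs": {
  "series": [
    [[0, 0, 0], [0, 0, 0], 0.3],
    [[0, 0, 0], [0, 0, 0], 0.4],
    [[0, 0, 0], [-2, 0, 0], 0.4],
    [[0, 0, 0], [-4, 0, 0], 0.4],
    [[0, 0, 0], [-7, 0, 0], 0.4],
    [[0, 0, 0], [-10, 0, 0], 0.4],
    [[0, 0, 0], [-10, 0, 0], 0.4],
    [[0, 0, 0], [-10, 0, 0], 0.4]
  ]
}}

```text
t: 5.42
ee_pos: [0.4529, 0.0287, 0.1772]
eef_rot: [0.604, -0.373, 0.599, 0.37]
ft_force: [0.2, 0.9, -0.6]
finger_gap: 0.398
```

```bash
python3 - <<'E'
from h import *
s=monitor.get_state();print(s['t'],s['ee_pos'],s['ft_force'])
print(move(s,[.527,.120,.12],[.122,.9925]))
E
```

```text
5.4167 [0.45287302 0.02865571 0.17723593] [ 0.21601634  0.88328376 -0.56859555]
(array([ 5.78, -2.49, 11.47]), [array([70.4,  0.4,  0.3]), array([-109.6,   -0.3,    0.5])])
```

Request:
{"fn": "arm_command", "kwargs": {
  "series": [
    [[7, 0, 0], [0, -0.3, 1.5], 0.4],
    [[14, 0, 0], [0, -0.6, 3], 0.4],
    [[21, 0, 0], [0, -0.9, 4.5], 0.4],
    [[28, 0, 0], [0, -1.3, 6], 0.4],
    [[35, 0, 0], [0, -1.7, 7.5], 0.4],
    [[42, 0, 0], [0, -2.1, 9.5], 0.4],
    [[49, 0, 0], [0, -2.5, 11.5], 0.4],
    [[56, 0, 0], [0, -2.5, 11.5], 0.4]
  ]
}}

```text
t: 6.08
ee_pos: [0.5254, 0.1224, 0.1724]
eef_rot: [0.706, -0.044, 0.706, 0.044]
ft_force: [0.5, -0.6, 0.6]
finger_gap: 0.404
```

Request:
{"fn": "arm_command", "kwargs": {
  "series": [
    [[7, 0, 0], [0, 0, 0], 0.4],
    [[14.4, 0, 0], [0, 0, 0], 0.4],
    [[14.4, 0, 0], [0, 0, 0], 0.4],
    [[14.4, 0, 0], [0, 0, 0], 0.4],
    [[14.4, 0, 0], [0, 0, 0], 0.4]
  ]
}}

```text
t: 6.5
ee_pos: [0.5238, 0.1204, 0.1727]
eef_rot: [0.706, 0.042, 0.706, -0.042]
ft_force: [1.2, 0.1, 0.2]
finger_gap: 0.402
```

```bash
python3 - <<'E'
from h import *
import pickle
s=monitor.get_state();print(s['t'],s['ee_pos'],s['joint_velocities'].round(3))
print(move(s,[.527,.120,.077],[.122,.9925]))
im=eyes.grab_frame('wrist');cv2.imwrite('pics/w3.png',im);pickle.dump(s,open('w3.pkl','wb'))
E
```

```text
6.5 [0.52382109 0.12037093 0.17272835] [-0.001 -0.007 -0.001  0.001  0.001  0.009]
(array([9.57, 0.  , 0.33]), [array([ 0.2, -0. ,  0. ]), array([-1.798e+02, -0.000e+00, -1.000e-01])])
```

View pics/w3.png

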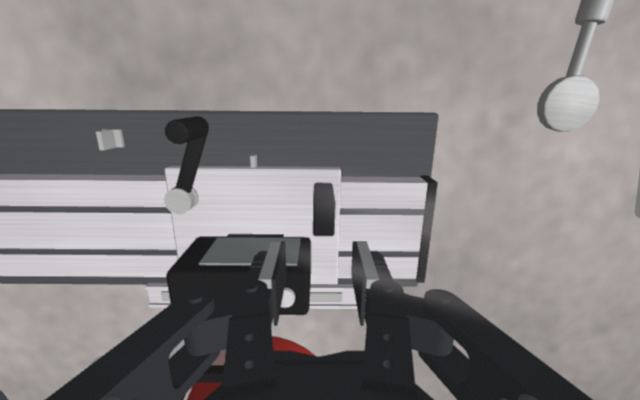

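```bash
python3 - <<'E'
from h import *
import pickle
s=pickle.load(open('w3.pkl','rb'));C=cam('wrist',s)
for n,uv,z in[('bar nearL',(315,184),.098),('bar nearR',(333,184),.098),('bar far',(325,235),.098),('ptr',(253,156),.036),('fin',(109,138),.03),('knob',(178,131),.1),('piv',(180,198),.06)]: print(n,ray(C,uv,z).round(4))
print(proj(C,[.527,.12,.098]))
E
```

```text
bar nearL [0.5013 0.1198 0.098 ]
bar nearR [0.5028 0.1321 0.098 ]
bar far [0.5404 0.1223 0.098 ]
ptr [0.487  0.0663 0.036 ]
fin [ 0.4572 -0.0575  0.03  ]
knob [0.4549 0.0365 0.1   ]
piv [0.5105 0.0055 0.06  ]
[319.71238072 218.36090688]
```

Request:
{"fn": "arm_command", "kwargs": {
  "series": [
    [[0, 0, 0], [3, 0, 0.3], 0.4],
    [[0, 0, 0], [6, 0, 0.3], 0.4],
    [[0, 0, 0], [8, 0, 0.3], 0.4],
    [[0, 0, 0], [9.5, 0, 0.3], 0.4],
    [[0, 0, 0], [9.5, 0, 0.3], 0.4],
    [[0, 0, 0], [9.5, 0, 0.3], 0.2],
    [[0, 0, 0], [9.5, 0, 0.3], 0],
    [[0, 0, 0], [9.5, 0, 0.3], 0]
  ],
  "squeeze": 40
}}

```text
t: 7.22
ee_pos: [0.5267, 0.1211, 0.0785]
eef_rot: [0.706, 0.044, 0.706, -0.042]
ft_force: [0.3, 3.9, -7.5]
finger_gap: 0.18
```

Request:
{"fn": "arm_command", "kwargs": {
  "series": [
    [[0, 0, 0], [0, 0, 0], 0.0],
    [[0, 0, 0], [0, 0, 0], 0.0],
    [[0, 0, 0], [0, 0, 0], 0.0]
  ]
}}

```text
t: 7.47
ee_pos: [0.5267, 0.1211, 0.0784]
eef_rot: [0.706, 0.044, 0.706, -0.042]
ft_force: [1.0, 5.9, -8.0]
finger_gap: 0.179
```

Request:
{"fn": "arm_command", "kwargs": {
  "series": [
    [[0, 0, 0], [0.2, -1, 0], 0.0],
    [[0, 0, 0], [0.2, -3, 0], 0.0],
    [[0, 0, 0], [0.2, -5, 0], 0.0],
    [[0, 0, 0], [0.2, -7, 0], 0.0],
    [[0, 0, 0], [0.2, -9, 0], 0.0],
    [[0, 0, 0], [0.2, -11, 0], 0.0],
    [[0, 0, 0], [0.2, -11, 0], 0.0],
    [[0, 0, 0], [0.2, -11, 0], 0.0]
  ]
}}

```text
t: 8.13
ee_pos: [0.5123, 0.0088, 0.0784]
eef_rot: [0.704, 0.042, 0.707, -0.044]
ft_force: [-10.9, -6.4, 8.6]
finger_gap: 0.178
```

```bash
python3 - <<'E'
from h import *
import pickle
s=monitor.get_state();print(s['t'],s['ee_pos'],s['ft_force'],s['joint_velocities'].round(3))
im=eyes.grab_frame('wrist');cv2.imwrite('pics/w4.png',im);pickle.dump(s,open('w4.pkl','wb'))
cv2.imwrite('pics/w4c.png',cv2.resize(im[110:290,130:350],None,fx=3.5,fy=3.3,interpolation=2))
E
```

```text
8.1333 [0.51233074 0.00884016 0.07837629] [-10.92910494  -6.38886367   8.58230195] [ 0.009  0.002 -0.003 -0.002  0.003  0.004]
```

View pics/w4c.png

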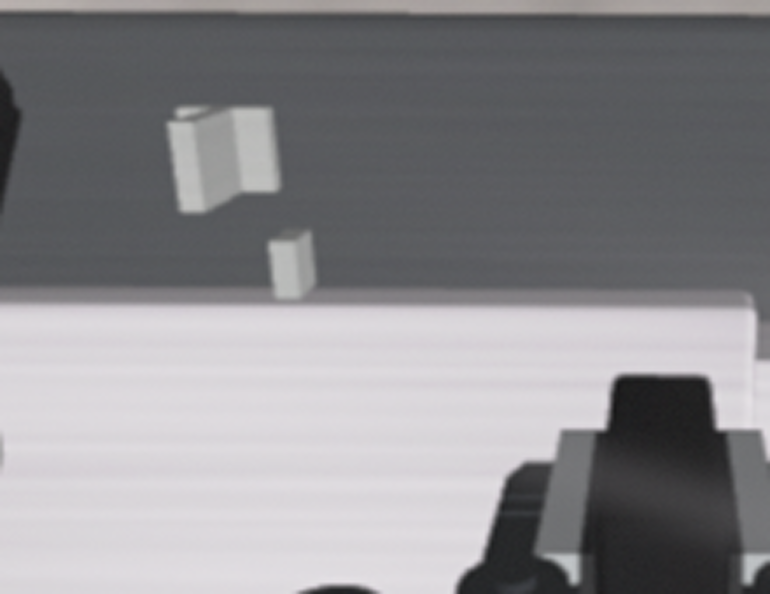

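```bash
python3 - <<'E'
from h import *
import pickle
s=pickle.load(open('w4.pkl','rb'));C=cam('wrist',s)
f=lambda a,b:(130+(a+.5)/3.5-.5,110+(b+.5)/3.3-.5)
F=[ray(C,f(*p),.032) for p in[(168,122),(195,122),(180,212),(205,212)]]
for z in(.040,.0425,.044):
    P=[ray(C,f(*p),z) for p in[(268,240),(300,240),(275,297),(303,297)]]
    d=np.mean(P,0)-np.mean(F,0)
    for yaw in(.118,.122,.128): print(z,yaw,round(d[0]*np.sin(yaw)+d[1]*np.cos(yaw),4),round(d[0]*np.cos(yaw)-d[1]*np.sin(yaw),4))
print(np.array(F).round(4),np.array(P).round(4))
a,b=ray(C,f(0,290),.036),ray(C,f(740,292),.036);print('edge yaw',np.arctan((b-a)[0]/(b-a)[1]))
a,b=ray(C,f(0,13),.012),ray(C,f(770,17),.012);print('edge yaw',np.arctan((b-a)[0]/(b-a)[1]))
E
```

```text
0.04 0.118 0.0174 0.0162
0.04 0.122 0.0174 0.0161
0.04 0.128 0.0175 0.016
0.0425 0.118 0.0183 0.0154
0.0425 0.122 0.0184 0.0154
0.0425 0.128 0.0185 0.0152
0.044 0.118 0.0189 0.015
0.044 0.122 0.0189 0.0149
0.044 0.128 0.019 0.0148
[[ 0.4503 -0.0655  0.032 ]
 [ 0.4508 -0.0612  0.032 ]
 [ 0.4661 -0.0677  0.032 ]
 [ 0.4667 -0.0636  0.032 ]] [[ 0.4703 -0.0493  0.044 ]
 [ 0.4709 -0.0443  0.044 ]
 [ 0.4803 -0.0505  0.044 ]
 [ 0.4808 -0.046   0.044 ]]
edge yaw 0.12469087436859096
edge yaw 0.1282840109767387
```

Request:
{"fn": "arm_command", "kwargs": {
  "series": [
    [[0, 0, 0], [0, -0.6, -0.2], 0.0],
    [[0, 0, 0], [0, -1.2, -0.25], 0.0],
    [[0, 0, 0], [0, -1.6, -0.25], 0.0],
    [[0, 0, 0], [0, -1.85, -0.25], 0.0],
    [[0, 0, 0], [0, -1.85, -0.25], 0.0],
    [[0, 0, 0], [0, -1.85, -0.25], 0.0]
  ]
}}

```text
t: 8.68
ee_pos: [0.5104, -0.0066, 0.0784]
eef_rot: [0.707, 0.044, 0.704, -0.043]
ft_force: [1.7, 5.0, -0.6]
finger_gap: 0.183
```

```bash
python3 - <<'E'
from h import *
import pickle
s=monitor.get_state();print(s['t'],s['ee_pos'],s['ft_force'])
d=s['ee_pos']-[0.51233074,0.00884016,0];print('moved',d[0]*np.sin(.125)+d[1]*np.cos(.125))
im=eyes.grab_frame('wrist');cv2.imwrite('pics/w5.png',im);pickle.dump(s,open('w5.pkl','wb'))
cv2.imwrite('pics/w5c.png',cv2.resize(im[130:230,170:290],None,fx=6,fy=6,interpolation=2))
E
```

```text
8.6833 [ 0.51036703 -0.00660079  0.07842173] [ 1.66085744  4.95952605 -0.6315589 ]
moved -0.015565295527308365
```

View pics/w5c.png

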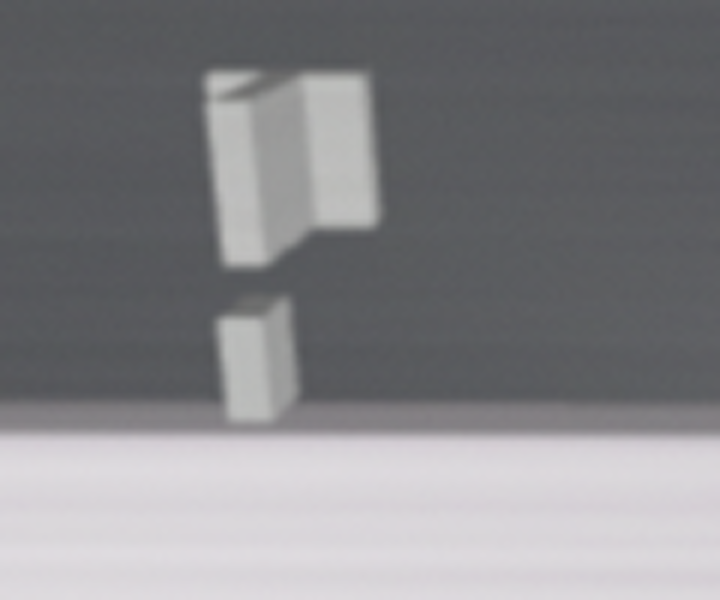

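```bash
cat > m.py <<'E'
from h import *
import pickle
def meas(pk,f,Fp,Pp,zs=(.040,.042,.044)):
    C=cam('wrist',pickle.load(open(pk,'rb')))
    F=np.mean([ray(C,f(*p),.032) for p in Fp],0)
    for z in zs:
        d=np.mean([ray(C,f(*p),z) for p in Pp],0)-F
        print(z,'along',round(d[0]*np.sin(.125)+d[1]*np.cos(.125),4),'across',round(d[0]*np.cos(.125)-d[1]*np.sin(.125),4),F.round(4))
E
python3 - <<'E'
from m import *
meas('w5.pkl',lambda a,b:(170+(a+.5)/6-.5,130+(b+.5)/6-.5),[(207,100),(248,100),(222,266),(266,266)],[(216,318),(265,318),(228,420),(276,420)])
E
```

```text
0.04 along 0.0019 across 0.0162 [ 0.4585 -0.0646  0.032 ]
0.042 along 0.0027 across 0.0155 [ 0.4585 -0.0646  0.032 ]
0.044 along 0.0034 across 0.0149 [ 0.4585 -0.0646  0.032 ]
```

Request:
{"fn": "arm_command", "kwargs": {
  "series": [
    [[0, 0, 0], [0, -0.15, 0], 0.0],
    [[0, 0, 0], [0, -0.3, 0], 0.0],
    [[0, 0, 0], [0, -0.35, 0], 0.0],
    [[0, 0, 0], [0, -0.35, 0], 0.0],
    [[0, 0, 0], [0, -0.35, 0], 0.0]
  ]
}}

```text
t: 9.15
ee_pos: [0.5099, -0.0097, 0.0784]
eef_rot: [0.707, 0.044, 0.705, -0.042]
ft_force: [1.5, 5.9, 1.4]
finger_gap: 0.181
```

```bash
python3 - <<'E'
from h import *
s=monitor.get_state();print(s['t'],s['ee_pos'],s['ft_force'])
d=s['ee_pos']-[0.51036703,-0.00660079,0];print('moved',d[0]*np.sin(.125)+d[1]*np.cos(.125))
E
```

```text
9.15 [ 0.50994307 -0.00970568  0.07839619] [1.48823552 5.88222341 1.42022177]
moved -0.003133518345445295
```

```bash
python3 - <<'E'
from h import *
s=monitor.get_state()
print(move(s,[.50,-.065,.18],[.125,.992]))
E
```

```text
(array([-10.17,  -5.59,  -0.28]), [array([ 0.2,  0.2, -0.1]), array([-179.8,    0.2,    0.3])])
```

Request:
{"fn": "arm_command", "kwargs": {
  "series": [
    [[0, 0, 0], [0, 0, 0], 0.2],
    [[0, 0, 0], [0, 0, 0], 0.4],
    [[0, 0, 0], [0, 0, 0], 0.4],
    [[0, 0, 0], [-3, 0, 0], 0.4],
    [[0, 0, 0], [-6, 0, 0], 0.4],
    [[0, 0, 0], [-10, -1.5, -0.1], 0.4],
    [[0, 0, 0], [-10, -4, -0.2], 0.4],
    [[0, 0, 0], [-10, -5.5, -0.3], 0.4]
  ]
}}

```text
t: 9.82
ee_pos: [0.5007, -0.067, 0.1806]
eef_rot: [0.708, 0.042, 0.703, -0.044]
ft_force: [0.8, 0.3, -0.5]
finger_gap: 0.398
```

Request:
{"fn": "arm_command", "kwargs": {
  "series": [
    [[0, 0, 0], [0, 0, 0], 0.4],
    [[0, 0, 0], [0, 0, 0], 0.4],
    [[0, 0, 0], [0, 0, 0], 0.4]
  ]
}}

```text
t: 10.07
ee_pos: [0.4985, -0.0647, 0.1758]
eef_rot: [0.705, 0.043, 0.706, -0.043]
ft_force: [1.7, -0.2, -0.6]
finger_gap: 0.4
```

```bash
python3 - <<'E'
from h import *
import pickle
s=monitor.get_state();print(s['t'],s['ee_pos'],s['ft_force'],s['joint_velocities'].round(3))
im=eyes.grab_frame('wrist');cv2.imwrite('pics/w6.png',im);pickle.dump(s,open('w6.pkl','wb'))
C=cam('wrist',s);u,v=proj(C,[.4585,-.0646,.032]).astype(int);print(u,v)
u0,v0=u-70,max(0,v-50);print('crop',u0,v0)
cv2.imwrite('pics/w6c.png',cv2.resize(im[v0:v0+100,u0:u0+130],None,fx=6,fy=6,interpolation=2))
E
```

```text
10.0667 [ 0.49848622 -0.06466891  0.17582816] [ 1.67529148 -0.2193734  -0.55698161] [ 0.014  0.007  0.004  0.001 -0.002  0.   ]
314 143
crop 244 93
```

View pics/w6c.png

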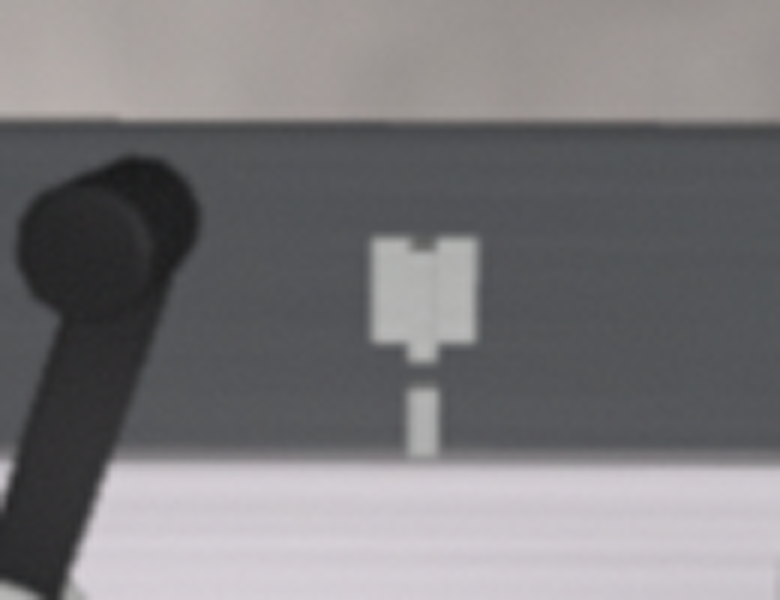

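```bash
python3 - <<'E'
from h import *
import pickle
s=pickle.load(open('w6.pkl','rb'));C=cam('wrist',s)
k=ray(C,(244+83/6,93+253/6),.1);print(k)
s=monitor.get_state();th=1.2-.126
for p in([.437,-.096,.080],k-[0,0,.02]):print(move(s,p,[-np.sin(th),np.cos(th)]))
E
```

```text
[ 0.43860671 -0.09834267  0.1       ]
(array([ 9.58, -3.88, -5.71]), [array([-68.5,  -0.1,  -0. ]), array([ 1.115e+02, -1.000e-01,  1.000e-01])])
(array([ 9.58, -4.09, -5.52]), [array([-68.5,  -0.1,  -0. ]), array([ 1.115e+02, -1.000e-01,  1.000e-01])])
```

Request:
{"fn": "arm_command", "kwargs": {
  "series": [
    [[-7, 0, 0], [0, -0.5, -0.7], 0.4],
    [[-14, 0, 0], [0, -1, -1.4], 0.4],
    [[-21, 0, 0], [0, -1.5, -2.1], 0.4],
    [[-28, 0, 0], [0, -2, -2.8], 0.4],
    [[-35, 0, 0], [0, -2.5, -3.5], 0.4],
    [[-42, 0, 0], [0, -3, -4.2], 0.4],
    [[-49, 0, 0], [0, -3.5, -4.9], 0.4],
    [[-56, 0, 0], [0, -4, -5.6], 0.4]
  ]
}}

```text
t: 10.78
ee_pos: [0.4379, -0.0971, 0.1757]
eef_rot: [0.642, -0.296, 0.643, 0.296]
ft_force: [0.3, 1.0, 1.3]
finger_gap: 0.404
```

Request:
{"fn": "arm_command", "kwargs": {
  "series": [
    [[-7, 0, 0], [0, 0, 0], 0.4],
    [[-12.5, 0, 0], [0, 0, 0], 0.4],
    [[-12.5, 0, 0], [0, 0, 0], 0.4],
    [[-12.5, 0, 0], [0, 0, 0], 0.4],
    [[-12.5, 0, 0], [0, 0, 0], 0.4]
  ]
}}

```text
t: 11.2
ee_pos: [0.4432, -0.0812, 0.1757]
eef_rot: [0.606, -0.36, 0.616, 0.351]
ft_force: [0.5, -0.3, -0.5]
finger_gap: 0.399
```

```bash
python3 - <<'E'
from h import *
s=monitor.get_state();th=1.2-.126;print(s['ee_pos'],s['joint_velocities'].round(3))
print(move(s,[.438,-.0975,.080],[-np.sin(th),np.cos(th)]))
E
```

```text
[ 0.44322422 -0.08118455  0.17569113] [-0.012 -0.001 -0.004 -0.002  0.    -0.001]
(array([ 9.6 , -0.32, -1.5 ]), [array([-1.2, -1.1,  0.2]), array([178.8,   0.3,   1.6])])
```

Request:
{"fn": "arm_command", "kwargs": {
  "series": [
    [[-1.2, -1, 0], [0, -0.3, -1.5], 0.4],
    [[-1.2, -1, 0], [0, -0.3, -1.5], 0.4],
    [[-1.2, -1, 0], [0, -0.3, -1.5], 0.4],
    [[-1.2, -1, 0], [0, -0.3, -1.5], 0.4]
  ]
}}

```text
t: 11.53
ee_pos: [0.443, -0.0812, 0.176]
eef_rot: [0.607, -0.361, 0.615, 0.35]
ft_force: [-0.2, -0.8, -0.5]
finger_gap: 0.397
```

```bash
python3 - <<'E'
from h import *
s=monitor.get_state();th=1.2-.126;print(s['ee_pos'],s['joint_pos'].round(2))
print(move(s,[.438,-.0975,.080],[-np.sin(th),np.cos(th)]))
E
```

```text
[ 0.44298455 -0.08119455  0.17601504] [-0.29 -0.29  2.15 -0.02  1.27 -2.91]
(array([ 9.63, -0.29, -1.49]), [array([-1.2, -1. ,  0.5]), array([178.8,   0.7,   1.6])])
```

Request:
{"fn": "arm_command", "kwargs": {
  "series": [
    [[6, 0, 0], [0, 0, 0], 0.4],
    [[12, 0, 0], [0, 0, 0], 0.4],
    [[17, 0, 0], [0, 0, 0], 0.4],
    [[17, 0, 0], [0, 0, 0], 0.4],
    [[17, 0, 0], [0, 0, 0], 0.4]
  ]
}}

```text
t: 11.95
ee_pos: [0.443, -0.0811, 0.176]
eef_rot: [0.654, -0.268, 0.66, 0.256]
ft_force: [0.7, -0.1, -0.4]
finger_gap: 0.398
```

```bash
python3 - <<'E'
from h import *
s=monitor.get_state();print(s['ee_pos'],s['joint_pos'].round(2))
print(move(s,[.438,-.0975,.080]))
E
```

```text
[ 0.4430156  -0.08113185  0.17602292] [-0.29 -0.29  2.15 -0.02  1.27 -2.61]
(array([ 9.63, -0.72, -1.35]), [array([-0. , -0.8,  0.7]), array([180. ,   1.2,   1.3])])
```

Request:
{"fn": "arm_command", "kwargs": {
  "series": [
    [[0, -0.8, 0.7], [0, -0.7, -1.35], 0.4],
    [[0, -0.8, 0.7], [0, -0.7, -1.35], 0.4],
    [[0, -0.8, 0.7], [0, -0.7, -1.35], 0.4]
  ]
}}

```text
t: 12.2
ee_pos: [0.438, -0.0957, 0.1764]
eef_rot: [0.657, -0.262, 0.657, 0.261]
ft_force: [-0.1, -0.5, 0.4]
finger_gap: 0.397
```

```bash
python3 - <<'E'
from h import *
s=monitor.get_state();print(s['ee_pos'],s['joint_pos'].round(2))
print(move(s,[.438,-.0975,.080]))
E
```

```text
[ 0.43800356 -0.09572889  0.17637069] [-0.33 -0.29  2.16 -0.    1.28 -2.66]
(array([ 9.64, -0.12, -0.12]), [array([-0. , -0. ,  0.1]), array([1.8e+02, 1.0e-01, 0.0e+00])])
```

Request:
{"fn": "arm_command", "kwargs": {
  "series": [
    [[0, 0, 0], [3, -0.1, -0.1], 0.4],
    [[0, 0, 0], [6, -0.1, -0.1], 0.4],
    [[0, 0, 0], [8.5, -0.1, -0.1], 0.4],
    [[0, 0, 0], [9.6, -0.1, -0.1], 0.4],
    [[0, 0, 0], [9.6, -0.1, -0.1], 0.4],
    [[0, 0, 0], [9.6, -0.1, -0.1], 0.25],
    [[0, 0, 0], [9.6, -0.1, -0.1], 0.0],
    [[0, 0, 0], [9.6, -0.1, -0.1], 0.0]
  ],
  "squeeze": 25
}}

```text
t: 12.87
ee_pos: [0.4395, -0.0973, 0.0817]
eef_rot: [0.658, -0.263, 0.656, 0.26]
ft_force: [4.4, -3.2, -6.6]
finger_gap: 0.177
```

Request:
{"fn": "arm_command", "kwargs": {
  "series": [
    [[0, 0, 0], [0, 0, 0], 0.0],
    [[0, 0, 0], [0, 0, 0], 0.0]
  ]
}}

```text
t: 13.03
ee_pos: [0.4395, -0.0974, 0.0816]
eef_rot: [0.658, -0.263, 0.656, 0.26]
ft_force: [5.0, -2.0, -6.6]
finger_gap: 0.179
```

```bash
python3 - <<'E'
from h import *
s=monitor.get_state();print(s['t'],s['ee_pos'],s['ft_force'],s['torque'],s['finger_gap'])
R=Rq(s['eef_rot']);p0=s['ee_pos'][:2];piv=np.array([.4937,-.1263]);print(np.linalg.norm(p0-piv),R.inv().apply(s['ft_force']))
for k in range(1,15):
    a=-np.deg2rad(5.5*k);M=np.array([[np.cos(a),-np.sin(a)],[np.sin(a),np.cos(a)]])
    d=M@(p0-piv)+piv-p0; print(k,5.5*k,R.inv().apply([*d,0]).round(4)*100)
E
```

```text
13.0333 [ 0.4394881  -0.09735949  0.08164924] [ 4.9587722  -2.01984735 -6.59508579] [-0.16903561 -0.55089151  0.06263395] 0.1788325127260267
0.061453094173444564 [ 6.62115985 -4.84370769  2.20524369]
1 5.5 [0.   0.16 0.57]
2 11.0 [0.   0.27 1.15]
3 16.5 [0.   0.31 1.74]
4 22.0 [0.   0.31 2.33]
5 27.5 [0.   0.24 2.91]
6 33.0 [0.01 0.12 3.49]
7 38.5 [ 0.01 -0.05  4.05]
8 44.0 [ 0.01 -0.28  4.6 ]
9 49.5 [ 0.01 -0.56  5.12]
10 55.0 [ 0.01 -0.89  5.61]
11 60.5 [ 0.02 -1.26  6.06]
12 66.0 [ 0.02 -1.67  6.48]
13 71.5 [ 0.02 -2.13  6.86]
14 77.0 [ 0.02 -2.62  7.19]
```

```bash
python3 - <<'E'
from h import *
s=monitor.get_state()
R=Rq(s['eef_rot']);p0=s['ee_pos'][:2];piv=np.array([.4955,-.1278]);print(np.linalg.norm(p0-piv))
for k in range(1,8):
    a=-np.deg2rad(5.*k);M=np.array([[np.cos(a),-np.sin(a)],[np.sin(a),np.cos(a)]])
    d=M@(p0-piv)+piv-p0; print(k,5.*k,R.inv().apply([*d,0]).round(4)*100)
E
```

```text
0.06374917359873643
1 5.0 [0.   0.15 0.54]
2 10.0 [0.   0.25 1.08]
3 15.0 [0.   0.31 1.64]
4 20.0 [0.   0.31 2.19]
5 25.0 [0.   0.27 2.75]
6 30.0 [0.   0.18 3.3 ]
7 35.0 [0.01 0.04 3.83]
```

Request:
{"fn": "arm_command", "kwargs": {
  "series": [
    [[5, 0, 0], [0, 0.15, 0.54], 0.0],
    [[10, 0, 0], [0, 0.25, 1.08], 0.0],
    [[15, 0, 0], [0, 0.31, 1.64], 0.0],
    [[20, 0, 0], [0, 0.31, 2.19], 0.0],
    [[25, 0, 0], [0, 0.27, 2.75], 0.0],
    [[30, 0, 0], [0, 0.18, 3.3], 0.0],
    [[35, 0, 0], [0, 0.04, 3.83], 0.0],
    [[35, 0, 0], [0, 0.04, 3.83], 0.0]
  ]
}}

```text
t: 13.7
ee_pos: [0.4676, -0.0706, 0.0817]
eef_rot: [0.707, -0.052, 0.704, 0.05]
ft_force: [5.0, -2.6, -5.6]
finger_gap: 0.179
```

```bash
python3 - <<'E'
from h import *
s=monitor.get_state();print(s['t'],s['ee_pos'],s['ft_force'],s['torque'],s['finger_gap'])
R=Rq(s['eef_rot']);p0=s['ee_pos'][:2];piv=np.array([.4955,-.1278]);d=p0-piv;print(np.linalg.norm(d),R.inv().apply(s['ft_force']),'lever',np.arctan2(-d[0],d[1])+.126)
for k in range(1,9):
    a=-np.deg2rad(5.*k);M=np.array([[np.cos(a),-np.sin(a)],[np.sin(a),np.cos(a)]])
    d=M@(p0-piv)+piv-p0; print(k,5.*k,R.inv().apply([*d,0]).round(4)*100)
E
```

```text
13.7 [ 0.46758935 -0.07062943  0.08165223] [ 4.99590512 -2.63664694 -5.63103859] [-0.20787355 -0.70346565  0.08405013] 0.17946812275222698
0.06361979893961019 [ 5.66066771 -3.31011517  4.54087539] lever 0.5801628133887171
1 5.0 [0.   0.15 0.54]
2 10.0 [0.   0.24 1.08]
3 15.0 [0.01 0.3  1.63]
4 20.0 [0.01 0.3  2.19]
5 25.0 [0.01 0.25 2.74]
6 30.0 [0.01 0.16 3.29]
7 35.0 [0.02 0.02 3.83]
8 40.0 [ 0.02 -0.17  4.35]
```

Request:
{"fn": "arm_command", "kwargs": {
  "series": [
    [[5, 0, 0], [0, 0.15, 0.54], 0.0],
    [[10, 0, 0], [0, 0.24, 1.08], 0.0],
    [[15, 0, 0], [0, 0.3, 1.63], 0.0],
    [[20, 0, 0], [0, 0.3, 2.19], 0.0],
    [[25, 0, 0], [0, 0.25, 2.74], 0.0],
    [[30, 0, 0], [0, 0.16, 3.29], 0.0],
    [[35, 0, 0], [0, 0.02, 3.83], 0.0],
    [[35, 0, 0], [0, 0.02, 3.83], 0.0]
  ]
}}

```text
t: 14.37
ee_pos: [0.5047, -0.0645, 0.0818]
eef_rot: [0.689, 0.163, 0.687, -0.163]
ft_force: [1.0, 0.6, -0.3]
finger_gap: 0.175
```

Request:
{"fn": "arm_command", "kwargs": {
  "series": [
    [[3, 0, 0], [0, -0.05, 0.3], 0.0],
    [[3, 0, 0], [0, -0.05, 0.4], 0.0],
    [[3, 0, 0], [0, -0.05, 0.4], 0.0]
  ]
}}

```text
t: 14.62
ee_pos: [0.5053, -0.0647, 0.0816]
eef_rot: [0.682, 0.181, 0.686, -0.179]
ft_force: [-9.3, 8.6, 8.5]
finger_gap: 0.177
```

```bash
python3 - <<'E'
from h import *
s=monitor.get_state();print(s['t'],s['ee_pos'],s['ft_force'],s['torque'],s['finger_gap'])
piv=np.array([.4955,-.1278]);d=s['ee_pos'][:2]-piv;print(np.linalg.norm(d),'lever',np.arctan2(-d[0],d[1])+.126)
E
```

```text
14.6167 [ 0.50527637 -0.06474064  0.08160206] [-9.32422442  8.57778976  8.50879086] [1.29317111 1.39592646 0.17847012] 0.17707846005635947
0.063812699447088 lever -0.027809861308100703
```

Request:
{"fn": "arm_command", "kwargs": {
  "series": [
    [[0, 0, 0], [0, 0, -0.3], 0.2],
    [[0, 0, 0], [0, 0, -0.3], 0.35],
    [[0, 0, 0], [0, 0, -0.3], 0.35],
    [[0, 0, 0], [-3, 0, -0.3], 0.35],
    [[0, 0, 0], [-6, 0, -0.3], 0.35],
    [[-6, 0, 0], [-9, 0, -0.3], 0.35],
    [[-12, 0, 0], [-12, 0, -0.3], 0.35],
    [[-18, 0, 0], [-15, 0, -0.3], 0.35]
  ]
}}

```text
t: 15.28
ee_pos: [0.5041, -0.0653, 0.2322]
eef_rot: [0.704, 0.069, 0.703, -0.07]
ft_force: [0.9, -0.4, 0.4]
finger_gap: 0.351
```

Request:
{"fn": "arm_command", "kwargs": {
  "series": [
    [[-4, 0, 0], [0, 0, 0], 0.35],
    [[-4, 0, 0], [0, 0, 0], 0.35],
    [[-4, 0, 0], [0, 0, 0], 0.35]
  ]
}}

```text
t: 15.53
ee_pos: [0.5041, -0.0652, 0.2304]
eef_rot: [0.706, 0.047, 0.705, -0.048]
ft_force: [-0.2, 0.3, -1.1]
finger_gap: 0.348
```

```bash
python3 - <<'E'
from h import *
import pickle
s=monitor.get_state();print(s['t'],s['ee_pos'],s['ft_force'])
im=eyes.grab_frame('wrist');t=eyes.grab_frame('top');cv2.imwrite('pics/w7.png',im);cv2.imwrite('pics/t7.png',t);pickle.dump(s,open('w7.pkl','wb'))
C=cam('wrist',s);u,v=proj(C,[.4585,-.0646,.032]).astype(int);print(u,v)
a=cv2.resize(im[max(0,v-40):v+60,u-65:u+65],None,fx=6,fy=6,interpolation=2)[:300] if 0 else cv2.resize(im[v-25:v+85,u-90:u+110],None,fx=4,fy=4,interpolation=2)
T=cam('top');p=ray(T,(329.4,184.4),.174);print('tab old',p,'now',p+[-.0168,-.1308,0]);print('wrist crop',u-90,v-25)
tt=cv2.resize(t[170:205,310:440],None,fx=6,fy=4,interpolation=2)
b=np.zeros((140,800,3),np.uint8);b[:140,:780]=tt
cv2.imwrite('pics/v7.png',np.vstack([a,b]))
E
```

```text
15.5333 [ 0.50407512 -0.06524198  0.23037424] [-0.15705297  0.29746395 -1.10854335]
314 130
tab old [0.6160853  0.00967978 0.174     ] now [ 0.5992853  -0.12112022  0.174     ]
wrist crop 224 105
```

View pics/v7.png

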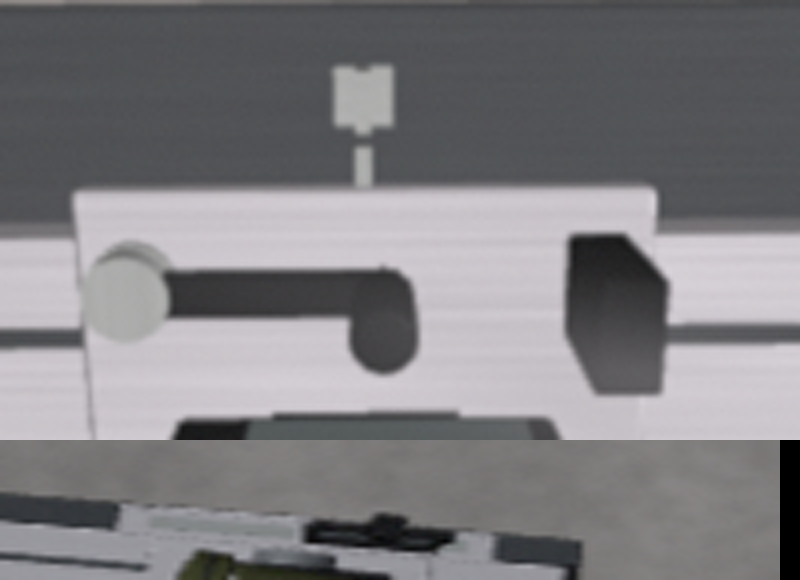

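```bash
python3 - <<'E'
from h import *
t=cv2.imread('pics/t7.png');T=cam('top')
g=cv2.cvtColor(t,6)[180:205,360:392];m=(g<45).astype(np.uint8)
print('\n'.join(''.join('#' if v else '.' for v in r) for r in m))
for uv in[(374.7,190),(374.7,191)]:print(ray(T,uv,.174))
s=monitor.get_state()
print(s['joint_pos'].round(2),move(s,[.599,-.121,.159],[.126,.992]))
E
```

```text
................................
................................
................................
................................
................................
................................
................................
................................
................................
.............####...............
............######..............
..###############...............
.###################............
.##......################.......
.#########.##############.......
.#################...####.......
.........##############.........
.................#####..........
................................
................................
................................
................................
######..........................
#########.......................
###############.................
[ 0.59880367 -0.12196257  0.174     ]
[ 0.59588565 -0.12192249  0.174     ]
[-0.23 -0.18  1.98 -0.    1.35 -1.67] (array([ 6.96, -4.26, 10.24]), [array([-0.4, -0.1,  0. ]), array([1.796e+02, 1.000e-01, 2.000e-01])])
```

Request:
{"fn": "arm_command", "kwargs": {
  "series": [
    [[0, 0, 0], [0, -1.1, 2.5], 0.4],
    [[0, 0, 0], [0, -2.2, 5], 0.4],
    [[0, 0, 0], [0, -3.3, 7.5], 0.4],
    [[0, 0, 0], [0, -4.3, 9.8], 0.4],
    [[0, 0, 0], [0, -4.3, 9.8], 0.4],
    [[0, 0, 0], [0, -4.3, 9.8], 0.4],
    [[0, 0, 0], [0, -4.3, 9.8], 0.4]
  ]
}}

```text
t: 16.22
ee_pos: [0.5946, -0.1203, 0.2287]
eef_rot: [0.705, 0.047, 0.707, -0.047]
ft_force: [-0.3, 0.3, 0.3]
finger_gap: 0.398
```

```bash
python3 - <<'E'
from h import *
s=monitor.get_state();print(s['ee_pos'],s['joint_velocities'].round(3))
print(move(s,[.595,-.121,.159],[.126,.992]))
im=eyes.grab_frame('wrist');cv2.imwrite('pics/w8.png',im)
print(proj(cam('wrist',s),[.595,-.121,.174]))
g=cv2.cvtColor(im,6)[200:400:6,200:440:3]
print('\n'.join(''.join(' .:-=+*#'[min(7,v//32)] for v in r) for r in g))
E
```

```text
[ 0.59464438 -0.12031898  0.22868628] [ 0.006 -0.024  0.011 -0.001 -0.    -0.003]
(array([ 6.97, -0.06,  0.06]), [array([-0.4, -0.2,  0. ]), array([179.6,   0. ,   0.3])])
[318.80872951 226.27366378]
++======================-..:=========:.::::-========:::-====+===================
++++====================.......................:::::::::========================
+++++==========++=======............................::::==+=====================
++++++++++====================++=++=........=+===+++++++++++=+==================
==++++++++====================+==+== .......=++++++++++++++=+++=================
===++++++++========================= .......=++++++++++++++++======++===========
+++++++++=======================++==........=+++++++++++=++++===+=++++++++======
+++++++++===============---.:==+++======++====+++++:.---+++++=====++++++=+-:::::
++++++++=+=============----.:==========+++=====++++..----++=++=======+-:...:::::
+++++++++++========:..:---...==========+++++===++++...---:..:=+=====............
==+++=============....---:...=+================+++=...----....=++-..............
++++++++=
[... 1153 characters left out ...]
---==================------................::.......
......-== ............................:::..............................::.  ....
....:===-.................           .                .................::::.   .
...=====:...............................................................:::::.  
.=======. ................................ ...................... ......::::::: 
========.............     ............................   . .............::::::::
======- ..                ............................         .     . ..:::::::
====:              . ................................. . . .             ...::::
==.  .       .............. .............. .............. ......... ..   . ...==
```

Request:
{"fn": "arm_command", "kwargs": {
  "series": [
    [[0, 0, 0], [2.5, 0, 0.1], 0.4],
    [[0, 0, 0], [5, 0, 0.1], 0.4],
    [[0, 0, 0], [6.9, 0, 0.1], 0.4],
    [[0, 0, 0], [6.9, 0, 0.1], 0.4],
    [[0, 0, 0], [6.9, 0, 0.1], 0.25],
    [[0, 0, 0], [6.9, 0, 0.1], 0.0],
    [[0, 0, 0], [6.9, 0, 0.1], 0.0],
    [[0, 0, 0], [6.9, 0, 0.1], 0.0]
  ],
  "squeeze": 30
}}

```text
t: 16.93
ee_pos: [0.5964, -0.1207, 0.1622]
eef_rot: [0.706, 0.046, 0.706, -0.047]
ft_force: [-3.6, 1.6, -1.4]
finger_gap: 0.181
```

Request:
{"fn": "arm_command", "kwargs": {
  "series": [
    [[0, 0, 0], [0, 0, 0], 0.0],
    [[0, 0, 0], [0, 0, 0], 0.0]
  ]
}}

```text
t: 17.1
ee_pos: [0.5964, -0.1207, 0.1622]
eef_rot: [0.705, 0.047, 0.706, -0.047]
ft_force: [-4.9, 1.5, 0.8]
finger_gap: 0.179
```

```bash
python3 - <<'E'
from h import *
s=monitor.get_state();print(s['t'],s['ee_pos'],s['eef_rot'].round(3),Rq(s['eef_rot']).inv().apply(s['ft_force']),s['finger_gap'])
E
```

```text
17.1 [ 0.59639703 -0.12067679  0.16219121] [ 0.705  0.047  0.706 -0.047] [-0.81642097  0.82643055 -5.05777163] 0.17929984583453742
```

Request:
{"fn": "arm_command", "kwargs": {
  "series": [
    [[0, 0, 0], [0, 0.5, -0.1], 0.0],
    [[0, 0, 0], [0, 1, -0.1], 0.0],
    [[0, 0, 0], [0, 1.5, -0.1], 0.0],
    [[0, 0, 0], [0, 2, -0.1], 0.0],
    [[0, 0, 0], [0, 2.5, -0.12], 0.0],
    [[0, 0, 0], [0, 3, -0.12], 0.0],
    [[0, 0, 0], [0, 3.3, -0.12], 0.0],
    [[0, 0, 0], [0, 3.3, -0.12], 0.0]
  ]
}}

```text
t: 17.77
ee_pos: [0.6005, -0.0883, 0.1622]
eef_rot: [0.706, 0.046, 0.705, -0.048]
ft_force: [-1.4, -2.1, 2.0]
finger_gap: 0.182
```

```bash
cat > st.py <<'E'
from h import *
s=monitor.get_state();d=s['ee_pos']-[0.59639703,-0.12067679,0];print(s['t'],s['ee_pos'],'slid',round(d[0]*np.sin(.126)+d[1]*np.cos(.126),4),'F rail y',round(s['ft_force']@[np.sin(.126),np.cos(.126),0],2),Rq(s['eef_rot']).inv().apply(s['ft_force']).round(2),s['finger_gap'])
E
python3 st.py
```

```text
17.7667 [ 0.60045278 -0.08826795  0.16215056] slid 0.0327 F rail y -2.27 [-2.02 -2.28 -1.12] 0.18177453057360093
```

Request:
{"fn": "arm_command", "kwargs": {
  "series": [
    [[0, 0, 0], [0, 0.15, 0], 0.0],
    [[0, 0, 0], [0, 0.15, 0], 0.0],
    [[0, 0, 0], [0, 0.15, 0], 0.0]
  ]
}}

```text
t: 18.02
ee_pos: [0.6006, -0.0875, 0.1622]
eef_rot: [0.706, 0.046, 0.705, -0.048]
ft_force: [-1.0, -5.9, 1.1]
finger_gap: 0.181
```

Request:
{"fn": "arm_command", "kwargs": {
  "series": [
    [[0, 0, 0], [0, 0.15, 0], 0.0],
    [[0, 0, 0], [0, 0.15, 0], 0.0],
    [[0, 0, 0], [0, 0.15, 0], 0.0]
  ]
}}

```text
t: 18.27
ee_pos: [0.6006, -0.087, 0.1621]
eef_rot: [0.706, 0.045, 0.705, -0.049]
ft_force: [-1.1, -8.2, 0.7]
finger_gap: 0.181
```

Request:
{"fn": "arm_command", "kwargs": {
  "series": [
    [[0, 0, 0], [0, 0.15, 0], 0.0],
    [[0, 0, 0], [0, 0.15, 0], 0.0],
    [[0, 0, 0], [0, 0.15, 0], 0.0]
  ]
}}

```text
t: 18.52
ee_pos: [0.6007, -0.0864, 0.1621]
eef_rot: [0.706, 0.045, 0.705, -0.049]
ft_force: [-2.2, -11.4, 0.7]
finger_gap: 0.182
```

```bash
python3 st.py
```

```text
18.5167 [ 0.60069626 -0.08642258  0.16214285] slid 0.0345 F rail y -11.61 [ -0.64 -11.62  -0.66] 0.18180338178648878
```

Request:
{"fn": "arm_command", "kwargs": {
  "series": [
    [[0, 0, 0], [0, -0.25, 0], 0.0],
    [[0, 0, 0], [0, -0.45, 0], 0.0],
    [[0, 0, 0], [0, -0.45, 0], 0.0],
    [[0, 0, 0], [0, -0.45, 0], 0.0]
  ]
}}

```text
t: 18.85
ee_pos: [0.6005, -0.0879, 0.1621]
eef_rot: [0.706, 0.047, 0.705, -0.047]
ft_force: [0.1, -1.0, 2.5]
finger_gap: 0.175
```

Request:
{"fn": "arm_command", "kwargs": {
  "series": [
    [[0, 0, 0], [0, -0.15, 0], 0.0],
    [[0, 0, 0], [0, -0.15, 0], 0.0],
    [[0, 0, 0], [0, -0.15, 0], 0.0]
  ]
}}

```text
t: 19.1
ee_pos: [0.6004, -0.0883, 0.1621]
eef_rot: [0.706, 0.047, 0.705, -0.046]
ft_force: [1.6, 5.2, 4.7]
finger_gap: 0.181
```

Request:
{"fn": "arm_command", "kwargs": {
  "series": [
    [[0, 0, 0], [0, -0.15, 0], 0.0],
    [[0, 0, 0], [0, -0.15, 0], 0.0],
    [[0, 0, 0], [0, -0.15, 0], 0.0]
  ]
}}

```text
t: 19.35
ee_pos: [0.6003, -0.0889, 0.1621]
eef_rot: [0.706, 0.048, 0.705, -0.046]
ft_force: [1.8, 8.4, 4.4]
finger_gap: 0.18
```

```bash
python3 st.py
```

```text
19.35 [ 0.6003275  -0.08887277  0.16211549] slid 0.032 F rail y 8.53 [-4.34  8.54  0.67] 0.18027542182716622
```

Request:
{"fn": "arm_command", "kwargs": {
  "series": [
    [[0, 0, 0], [0, 0.15, 0], 0.0],
    [[0, 0, 0], [0, 0.27, 0], 0.0],
    [[0, 0, 0], [0, 0.27, 0], 0.0],
    [[0, 0, 0], [0, 0.27, 0], 0.0],
    [[0, 0, 0], [0, 0.27, 0], 0.0]
  ]
}}

```text
t: 19.77
ee_pos: [0.6004, -0.0883, 0.1621]
eef_rot: [0.706, 0.047, 0.705, -0.047]
ft_force: [1.8, 2.7, 5.7]
finger_gap: 0.179
```

```bash
python3 st.py; python3 - <<'E'
from h import *
t=eyes.grab_frame('top');w=eyes.grab_frame('wrist');sc=eyes.grab_frame('scene')
P=lambda im,a,b,c,d:cv2.resize(im[c:d,a:b],(400,290),interpolation=2)
cv2.imwrite('pics/v9.png',np.vstack([np.hstack([P(t,310,410,175,248),P(sc,280,380,170,243)]),np.hstack([P(w,0,640,0,400),P(w,270,470,60,205)])]))
E
```

```text
19.7667 [ 0.6004117  -0.08831754  0.1621197 ] slid 0.0326 F rail y 2.87 [-5.7   2.88  1.4 ] 0.17921135043085523
```

View pics/v9.png

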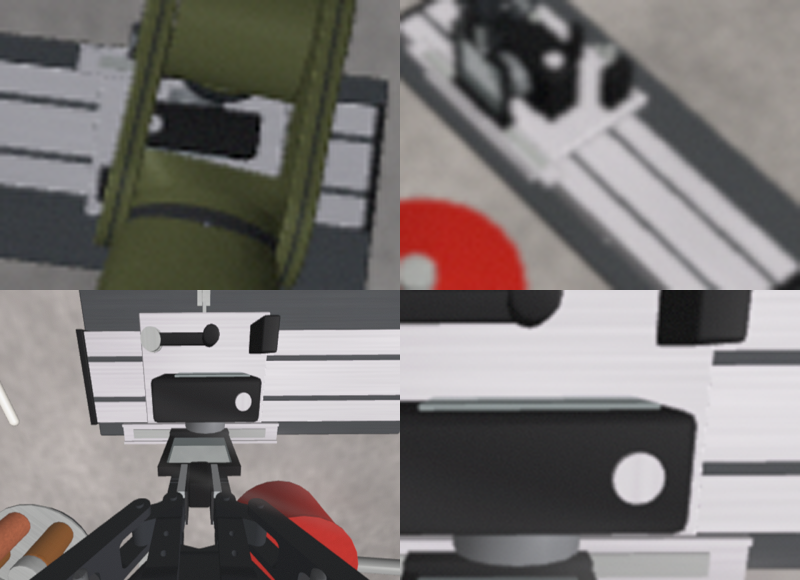

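Request:
{"fn": "arm_command", "kwargs": {
  "series": [
    [[0, 0, 0], [0.1, 0.06, 0], 0.0],
    [[0, 0, 0], [0.1, 0.06, 0], 0.0],
    [[0, 0, 0], [0.1, 0.06, 0], 0.0],
    [[0, 0, 0], [0.1, 0.06, 0], 0.0]
  ]
}}

```text
t: 20.25
ee_pos: [0.6005, -0.0882, 0.1621]
eef_rot: [0.706, 0.046, 0.705, -0.048]
ft_force: [-0.6, 0.9, 8.8]
finger_gap: 0.178
```

```bash
python3 st.py
```

```text
20.25 [ 0.60047434 -0.08820671  0.16209194] slid 0.0327 F rail y 0.78 [-8.79  0.76 -0.64] 0.17774396394663608
```

Request:
{"fn": "arm_command", "kwargs": {
  "series": [
    [[0, 0, 0], [-0.15, 0, 0], 0.0],
    [[0, 0, 0], [-0.25, 0, 0], 0.0],
    [[0, 0, 0], [-0.25, 0, 0], 0.0],
    [[0, 0, 0], [-0.25, 0, 0], 0.0]
  ]
}}

```text
t: 20.58
ee_pos: [0.6003, -0.0882, 0.1622]
eef_rot: [0.706, 0.046, 0.705, -0.048]
ft_force: [5.0, -0.4, 0.2]
finger_gap: 0.179
```

```bash
python3 st.py; python3 -c "
from workcell import ticket;print(ticket.close_job())"
```

```text
20.5833 [ 0.60030271 -0.08816528  0.16216867] slid 0.0327 F rail y 0.25 [-0.2   0.28  5.05] 0.17883217687470024
the job is handed in; nothing more can be done
None
```

I opened the clamp lever, slid the carriage to the steel mark, swung the lever fully shut, and slid the filter into its notch. I handed the job in at about 20.6 s, with the gripper still holding the tab.

- **Carriage and lever:** After locking, the view from straight above showed the pointer and fin within about 0.3 mm of each other. The lever lay along the rail and its knob was against its stop, with about 9 N when I pushed further. The pointer and fin still looked in line in the last picture.
- **Filter:** It slid freely for 32.7 mm from where it started. There it resisted with 8 to 12 N both ways within about 2 mm, so I take it to be in the notch. I finished with only 0.3 N along the rail, and the frame looked centred on the lens.
- **Not confirmed:** I felt the notch only through forces. I did not see the ball drop, and I did not push the filter out and back in as a second test.
- **Other things on the counter:** I didn't deliberately touch anything else and felt no unexpected contact, but I made no separate check that each item is where it was.

One problem on the way: the last joint reached its range limit while I was lining up to close the lever, so I took the knob at a different angle.

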